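# Turn the mirrored L plates in the leaning rack and close its retaining bar

### The arm

A 6-joint arm with a two-finger parallel gripper is mounted at the origin on the work surface. World frame = base frame: x ahead of the robot, y to its left, z up, the work surface at z = 0. Lengths are in m, angles in rad, forces in N, time in s.
With the tool pointing down it reaches from about 0.35 to 0.775 m from the base axis. Payload 7.3 kg.
Tool frame: the origin (TCP) lies at the centre of the arm's flange, where the gripper is bolted on; the fingertips stand 178 mm ahead of it and the grasp point (between the pads) lies 159 mm ahead of it; z points along the fingers, y is the line along which they close (so a half turn about z gives the same grasp; the last joint's range is limited). The gripper opens to 92 mm and grips with 3 to 60 N. Pads are 19 mm wide; open, the fingers measure 130 mm over their backs; the gripper's body (75 mm by 190 mm) begins 47 mm behind the grasp point.
Start: joints at [1.038, 0.342, 1.524, -0, 1.275, -0.146], TCP at [0.198, 0.486, 0.405] pointing down, gripper open.
Joint ranges: [-2.53, 2.53], [-0.77, 2.02], [0.04, 2.7], [-1, 4.14], [0.28, 2.66], [-3.11, 3.11]. Speed limits (rad/s): [2.57, 2.57, 3.14, 3.14, 3.14, 3.14].

### API

Orientations are given as [roll, pitch, yaw] about the fixed x, y, z axes, in that order (R = Rz(yaw) Ry(pitch) Rx(roll)).
In Python, from cell import robot, optics, monitor gives the robot as it stands (robot), with the cameras (optics) and the readings (monitor).
- The arm moves only by the shell command python3 drive.py 'ROWS' [OPENING] [FORCE]. ROWS is a JSON list of rows, 1 to 8 of them, each of 6 numbers: dx, dy, dz in m, then a rotation vector rx, ry, rz in rad; each row shifts and turns the commanded pose from where the row before left it, along the tool's axes as they then stand; what a row does not reach is not made up. A row lasts 1/12 s, in which the tool goes at most 0.0417 m and 0.125 rad, less where a joint would pass 70% of its speed; a pose out of reach is approached as far as the arm can. OPENING is the finger opening in m, set as the command begins (- or left out keeps the last). The fingers move at their own pace and stop on an object; FORCE is the grip in N (left out, the last holds). Time passes only in rows, so rows that do not move let the fingers close. It prints the time, the measured TCP pose, the force, the opening and the grip force at its end.
- monitor.observe(): the state, without advancing time (a new reading comes with each control period).
- optics.read_camera(name): name is "scene" or "top" or "wrist"; returns a dict with "image" (400x640x3 uint8, red, green, blue), "fx", "fy", "cx", "cy" (pixels), "pose" (4x4, takes a point from camera to world coordinates). Camera axes: x right, y down, z forward; pixel columns grow to the right and rows downward; lengths in m; the calibration is good to about 2 mm. A picture is of the moment at which its call begins. There is no depth.
- robot.hand_in(): hands the job in; it is judged then, once.
The state is a dict: "time": time; "qpos": joint angles; "qvel": joint speeds; "joint_efforts": joint torques, N m; "tool_pos": TCP position; "tool_rot": TCP orientation; "contact_force": force on the tool from outside, world axes, zero at the start; "torque": the same for the moment, N m; "opening": finger opening in m; "grip_force": force on a finger pad.
Only numpy, scipy, OpenCV 4.12 (cv2) and the standard library are available. Lean on these libraries where they do the work, as an engineer would, in place of code of your own. Each camera call takes 0.05 s, during which the arm holds its last target. There are 200 camera calls.

### The job

Every L-shaped aluminium plate in the black leaning rack should stand with its toe on the side where the rack's hinged retaining bar is and its upright leg on the other side; some have been put in mirrored. Lift out only the mirrored ones, turn each the other way round and set it back in an empty slot, fully home, leaving the others standing where they are. Then swing the retaining bar over until it is fully down across the toes, let go, and leave the rest of the bench undisturbed.

Things in the scene. Friction and masses are not known exactly. Their poses are not given: they have to be found in the camera images.
- rack: black plastic rack, fixed, 310 mm long (x) by 144 mm (y), walls 42 mm high. Origin: centre of its underside; x points ahead and to the robot's left (yaw 32 to 57 degrees), the retaining bar is on its -y side. Four slots along x, 66 mm apart. Plates lean 25 degrees in them, tops towards -x: up along a plate is (-0.423, 0, 0.906) in the rack's frame, its normal (0.906, 0, 0.423) or its reverse
- rack_slot0 (a point): nearest slot (rack x = -99 mm): where a plate's origin lies when fully home against the rear (-x) fins, 20 mm above the table. Slots are made by 24 mm wide fins at both side walls, 45 mm up the plate, 15 mm apart for a 10 mm plate: the 5 mm of play is all on the +x side; the fins end in a flared lead-in. 132 mm between side walls for a 120 mm plate
- rack_slot1 (a point): the same point of the slot at rack x = -33 mm
- rack_slot2 (a point): the same point of the slot at rack x = 33 mm
- rack_slot3 (a point): the same point of the slot at rack x = 99 mm, the farthest
- plate_a: flat L-shaped bare aluminium plate, one of four alike, 10 mm thick, 0.2 kg: long leg 120 x 40 mm along the bottom, upright leg 40 mm wide at one end, 115 mm tall in all. Origin: middle of the bottom edge, mid-thickness. Own axes: z up along the plate, x normal to it, +y to the upright's end (upright at y = +20 to +60 mm), -y to the toe. Which slot and which way round vary
- plate_b: flat L-shaped bare aluminium plate, one of four alike, 10 mm thick, 0.2 kg: long leg 120 x 40 mm along the bottom, upright leg 40 mm wide at one end, 115 mm tall in all. Origin: middle of the bottom edge, mid-thickness. Own axes: z up along the plate, x normal to it, +y to the upright's end (upright at y = +20 to +60 mm), -y to the toe. Which slot and which way round vary
- plate_c: flat L-shaped bare aluminium plate, one of four alike, 10 mm thick, 0.2 kg: long leg 120 x 40 mm along the bottom, upright leg 40 mm wide at one end, 115 mm tall in all. Origin: middle of the bottom edge, mid-thickness. Own axes: z up along the plate, x normal to it, +y to the upright's end (upright at y = +20 to +60 mm), -y to the toe. Which slot and which way round vary
- plate_d: flat L-shaped bare aluminium plate, one of four alike, 10 mm thick, 0.2 kg: long leg 120 x 40 mm along the bottom, upright leg 40 mm wide at one end, 115 mm tall in all. Origin: middle of the bottom edge, mid-thickness. Own axes: z up along the plate, x normal to it, +y to the upright's end (upright at y = +20 to +60 mm), -y to the toe. Which slot and which way round vary
- plate_a_top (a point): middle of the top edge of the upright leg of plate_a: at (0, 40, 115) mm in the plate's frame
- plate_b_top (a point): middle of the top edge of the upright leg of plate_b: at (0, 40, 115) mm in the plate's frame
- plate_c_top (a point): middle of the top edge of the upright leg of plate_c: at (0, 40, 115) mm in the plate's frame
- plate_d_top (a point): middle of the top edge of the upright leg of plate_d: at (0, 40, 115) mm in the plate's frame
- bar (a joint): angle of the retaining bar in rad: 0 = fully down (closed), 2.27 = swung out to its stop at the -y side of the rack; starts between 1.75 and 2.25. A stiff hinge: the bar stays where it is left, and about 2 to 4 N at the bar moves it. A mirrored plate's upright leg stops it at about 0.5
- bar_mid (a point): middle of the retaining bar: a round steel bar, 10 mm in diameter, 322 mm long, parallel to the rack's x, on an arm at each end of the rack, 69 mm from the hinge line. When down it runs 67 mm above the table and 36 mm to the -y side of the rack's middle, 3 mm above the toes; swung out it lies about 35 to 65 mm above the table, beside the rack
- bar_hinge (a point): middle of the bar's hinge line (parallel to the rack's x, 22 mm above the table, 88 mm to the -y side of the rack's middle); the bar moves in an arc about it, up and over from the -y side
- strip: loose straight aluminium strip, 120 x 40 x 10 mm, lying flat by the near end of the rack; leave it alone
- screwdriver: loose black-handled screwdriver, 190 mm, lying beside the rack on the side away from the bar; leave it alone
- spool: loose solder spool, 52 mm across, 54 mm tall, standing beyond the swung-out bar; leave it alone
- board: loose circuit board 90 x 60 mm lying on the left; leave it alone
- pliers: loose pliers, 170 mm, lying on the right; leave them alone
- flux: loose flux jar, 48 mm across, 60 mm tall, on the right; leave it alone

How it is judged:
On the way, in this order (a step that is already met when the one before it is completed fails the run):
1. every plate stands fully home in a slot with its upright leg on the side away from the bar, the bar not yet down ((distance between plate_a and rack_slot0 below 0.012 m or distance between plate_a and rack_slot1 below 0.012 m or distance between plate_a and rack_slot2 below 0.012 m or distance between plate_a and rack_slot3 below 0.012 m) and y of each of plate_a_top, plate_b_top, plate_c_top, plate_d_top in the frame of rack above 0.025 m and z of each of plate_a_top, plate_b_top, plate_c_top, plate_d_top in the frame of rack above 0.105 m and angle between plate_a's own z axis and vertical between 0.26 and 0.63 rad and (distance between plate_b and rack_slot0 below 0.012 m or distance between plate_b and rack_slot1 below 0.012 m or distance between plate_b and rack_slot2 below 0.012 m or distance between plate_b and rack_slot3 below 0.012 m) and angle between plate_b's own z axis and vertical between 0.26 and 0.63 rad and (distance between plate_c and rack_slot0 below 0.012 m or distance between plate_c and rack_slot1 below 0.012 m or distance between plate_c and rack_slot2 below 0.012 m or distance between plate_c and rack_slot3 below 0.012 m) and angle between plate_c's own z axis and vertical between 0.26 and 0.63 rad and (distance between plate_d and rack_slot0 below 0.012 m or distance between plate_d and rack_slot1 below 0.012 m or distance between plate_d and rack_slot2 below 0.012 m or distance between plate_d and rack_slot3 below 0.012 m) and angle between plate_d's own z axis and vertical between 0.26 and 0.63 rad and value of joint bar above 0.5 rad), for 0.2 s.
2. the retaining bar is fully down across the toes (value of joint bar below 0.12 rad), for 0.2 s.
At the end, for the whole second after the job is handed in: each plate stands in a slot, its bottom-edge middle within 12 mm of the slot point, leaning 15 to 36 degrees, its upright leg on the left (top over 25 mm left of the rack's middle, over 105 mm above its underside), all at rest; retaining bar down to within 0.12 rad ((distance between plate_a and rack_slot0 below 0.012 m or distance between plate_a and rack_slot1 below 0.012 m or distance between plate_a and rack_slot2 below 0.012 m or distance between plate_a and rack_slot3 below 0.012 m) and y of each of plate_a_top, plate_b_top, plate_c_top, plate_d_top in the frame of rack above 0.025 m and z of each of plate_a_top, plate_b_top, plate_c_top, plate_d_top in the frame of rack above 0.105 m and angle between plate_a's own z axis and vertical between 0.26 and 0.63 rad and (distance between plate_b and rack_slot0 below 0.012 m or distance between plate_b and rack_slot1 below 0.012 m or distance between plate_b and rack_slot2 below 0.012 m or distance between plate_b and rack_slot3 below 0.012 m) and angle between plate_b's own z axis and vertical between 0.26 and 0.63 rad and (distance between plate_c and rack_slot0 below 0.012 m or distance between plate_c and rack_slot1 below 0.012 m or distance between plate_c and rack_slot2 below 0.012 m or distance between plate_c and rack_slot3 below 0.012 m) and angle between plate_c's own z axis and vertical between 0.26 and 0.63 rad and (distance between plate_d and rack_slot0 below 0.012 m or distance between plate_d and rack_slot1 below 0.012 m or distance between plate_d and rack_slot2 below 0.012 m or distance between plate_d and rack_slot3 below 0.012 m) and angle between plate_d's own z axis and vertical between 0.26 and 0.63 rad and linear speed of each of plate_a, plate_b, plate_c, plate_d below 0.02 m/s and value of joint bar below 0.12 rad); the robot touches nothing.
It fails at once if a plate that stood the right way round was taken out or shifted by more than 30 mm (distance of any of plate_b_top, plate_d_top from where it was at the start of the episode above 0.03 m).
It fails at once if something else on the bench was moved by more than 40 mm (distance of any of strip, screwdriver, spool, board, pliers, flux from where it was at the start of the episode above 0.04 m).
It also fails if it takes over 72 s, if anything falls off the work surface, if the arm or the gripper's body presses on something with over 40 N, if the wrist force passes 120 N, or if a joint passes its speed limit or range.

## Working session

There is one attempt and no reset: what is moved stays moved. The work goes in short steps, Python scripts to look and compute and a shell command to move; the robot and the scene stay as the last step left them, time stands still between calls to the robot, and variables do not carry over. Pictures are saved under pics/ and viewed, at most 10 in all, crops included, and the job is handed in when it is done.

```bash
ls; mkdir -p pics; python3 - <<'E'
from cell import robot, optics, monitor
import cv2,numpy as np,pickle
o=monitor.observe();print(o)
d={}
for n in("scene","top"):
    c=optics.read_camera(n);d[n]=c
    cv2.imwrite(f"pics/{n}0.png",c["image"][:,:,::-1])
    print(n,c["fx"],c["fy"],c["cx"],c["cy"],np.round(c["pose"],3).tolist())
pickle.dump(d,open("c0.pkl","wb"))
E
```

```text
cell.py
drive.py
pics
{'time': 0.0, 'qpos': array([ 1.03804038e+00,  3.42693452e-01,  1.52502955e+00,  3.83014450e-06,
        1.27536700e+00, -1.46012736e-01]), 'qvel': array([ 8.27766115e-04, -1.07083953e-03,  8.79036686e-04, -1.09168450e-03,
       -4.52144478e-06, -8.97396861e-04]), 'joint_efforts': array([ 2.68874510e-04, -4.31248319e+01, -2.44213575e+01,  7.17106042e-02,
        5.60665154e-02, -9.83144105e-05]), 'tool_pos': array([0.19792977, 0.48610908, 0.40405557]), 'tool_rot': array([-3.14011177e+00, -2.21479306e-04,  2.75484816e+00]), 'contact_force': array([ 0.45146075, -0.66143206, -0.05880772]), 'torque': array([-0.04981003, -0.0413926 , -0.01305005]), 'grip_force': 0.0, 'opening': 0.09194008769344032}
scene 435.1067507159566 435.1067507159566 319.5228805129143 201.77869662419064 [[-0.729, 0.585, -0.355, 0.963], [0.684, 0.617, -0.388, 0.386], [-0.008, -0.526, -0.851, 1.124], [0.0, 0.0, 0.0, 1.0]]
top 399.01988635053806 399.01988635053806 317.2701594427292 199.22676125086986 [[-0.026, -0.993, 0.119, 0.401], [-1.0, 0.026, 0.0, -0.049], [-0.003, -0.119, -0.993, 1.249], [0.0, 0.0, 0.0, 1.0]]
```

View pics/scene0.png

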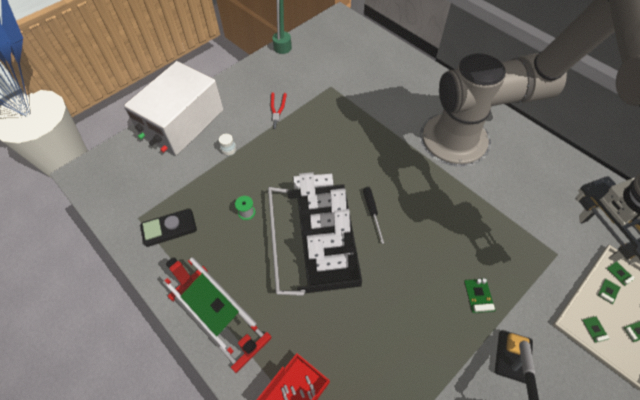

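View pics/top0.png

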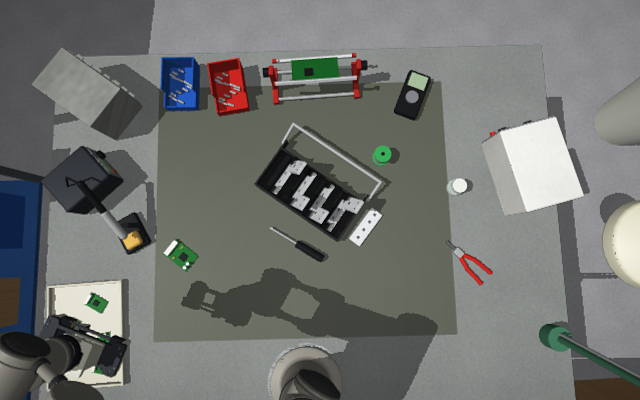

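The rack is seen centred near (328,235) in the scene view and (316,192) in the top view. The bar is swung out on the upper-right side in the top view. Next I'll enlarge both.

```bash
python3 - <<'E'
import cv2,pickle,numpy as np
d=pickle.load(open("c0.pkl","rb"))
a=d["scene"]["image"][165:305,250:390,::-1];b=d["top"]["image"][115:255,245:395,::-1]
A=cv2.resize(a,None,fx=4,fy=4,interpolation=cv2.INTER_CUBIC)[:560,:]
B=cv2.resize(b,None,fx=5,fy=4,interpolation=cv2.INTER_CUBIC)
B=cv2.resize(b,None,fx=4,fy=4,interpolation=cv2.INTER_CUBIC)
cv2.imwrite("pics/sA.png",A);cv2.imwrite("pics/tB.png",B)
E
```

```text
(no output)
```

View pics/sA.png

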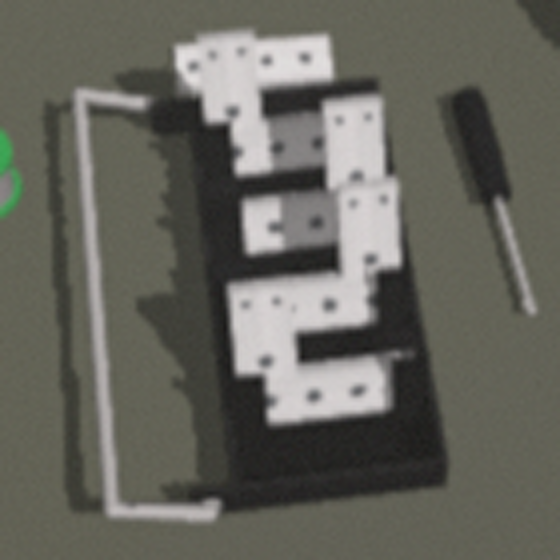

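View pics/tB.png

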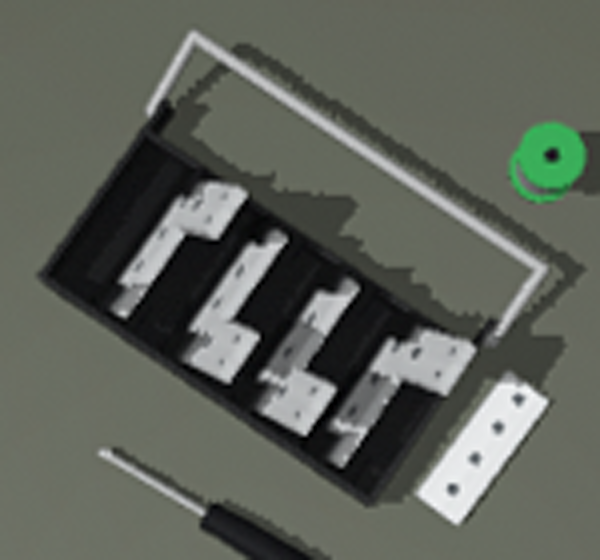

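Every slot is occupied. In the top crop the uprights of the nearest plate (corner about (476,347)) and the farthest plate (corner about (246,188)) are on the bar side, so slots 0 and 3 are mirrored and slots 1 and 2 are correct. I'll fit the rack pose from upright corners and bar ends picked in both views.

```bash
cat > h.py <<'E'
import numpy as np,cv2,pickle
from scipy.optimize import least_squares
from scipy.spatial.transform import Rotation as R
def proj(c,P):
    T=np.linalg.inv(c["pose"]);q=np.atleast_2d(P)@T[:3,:3].T+T[:3,3]
    return np.c_[c["fx"]*q[:,0]/q[:,2]+c["cx"],c["fy"]*q[:,1]/q[:,2]+c["cy"]]
def rack(p,P):  # p=x,y,yaw,z
    return np.atleast_2d(P)@R.from_euler("z",p[2]).as_matrix().T+[p[0],p[1],p[3]]
U=np.array([-.423,0,.906]);N=np.array([.906,0,.423]);Y=np.array([0,1.,0])
def pt(slot,y,up,n): return np.array([-.099+.066*slot,0,.02])+up*U+y*Y+n*N
def bar(x,a): return np.array([x,-.088+.069*np.cos(a+A0),.022+.069*np.sin(a+A0)])
A0=np.arctan2(.045,.052)
def tri(cs,us):
    A=[];b=[]
    for c,u in zip(cs,us):
        d=c["pose"][:3,:3]@[(u[0]-c["cx"])/c["fx"],(u[1]-c["cy"])/c["fy"],1];d/=np.linalg.norm(d)
        M=np.eye(3)-np.outer(d,d);A.append(M);b.append(M@c["pose"][:3,3])
    return np.linalg.lstsq(np.vstack(A),np.hstack(b),rcond=None)[0]
E
cat > fit.py <<'E'
from h import *
d=pickle.load(open("c0.pkl","rb"));s,t=d["scene"],d["top"]
ys=[(-.06,-.02),(.02,.06),(.02,.06),(-.06,-.02)]
S=[(198,38),(254,30),(322,103),(382,96),(338,187),(398,180),(228,285),(290,279)]
T=[(476,347),(451,395),(337,378),(308,436),(258,330),(232,383),(246,188),(220,240)]
# order y low, high; top view -y is upper right
T=[(476,347),(451,395),(337,378),(308,436),(258,330),(232,383),(246,188),(220,240)]
T[2:4]=[(337,378),(308,436)];
P=np.array([pt(k,y,.115,-.005) for k in range(4) for y in ys[k]])
f=lambda L,o:(np.array(L)+.5)/4-.5+o
S=f(S,(250,165));T=f(T,(245,115))
Sb=f([(80,92),(110,515)],(250,165));Tb=f([(545,268),(193,35)],(245,115))
Z=np.array([tri([s,t],[a,b]) for a,b in zip(S,T)]);print("tri\n",Z.round(4))
print("bar",tri([s,t],[Sb[0],Tb[0]]).round(4),tri([s,t],[Sb[1],Tb[1]]).round(4))
def res(p):
    W=rack(p,P);B=rack(p,np.array([bar(-.158,p[4]),bar(.158,p[4])]))
    return np.r_[(proj(s,W)-S).ravel(),(proj(t,W)-T).ravel(),(proj(s,B)-Sb).ravel(),(proj(t,B)-Tb).ravel()]
r=least_squares(res,[.42,0,.7,0,2],loss="soft_l1")
print(r.x.round(4));print(res(r.x).reshape(-1,2).round(1).tolist())
E
python3 fit.py
```

```text
tri
 [[ 0.5257 -0.1792  0.1226]
 [ 0.4916 -0.1596  0.1196]
 [ 0.5044 -0.0782  0.129 ]
 [ 0.4653 -0.0575  0.1193]
 [ 0.5408 -0.0239  0.1252]
 [ 0.5042 -0.004   0.1163]
 [ 0.6436 -0.0184  0.1278]
 [ 0.6081  0.0016  0.1173]]
bar [ 0.5918 -0.2414  0.0546] [0.7839 0.021  0.0475]
[ 5.6650e-01 -2.1500e-02  9.4170e-01  3.0000e-04  1.9363e+00]
[[-0.6, -0.2], [-0.5, 0.3], [-0.3, -0.2], [-0.9, 0.0], [-0.9, -0.7], [-1.1, -0.6], [-0.5, 0.1], [-0.6, -0.2], [-0.1, 0.4], [-1.7, -0.1], [-0.5, 2.6], [-1.2, -0.2], [0.1, 1.5], [-1.4, -0.2], [0.1, 1.3], [-1.4, -0.4], [-0.1, 1.2], [0.2, -2.7], [-1.9, -0.3], [0.5, 0.6]]
```

```bash
cat > go.py <<'E'
# python3 go.py slot y up n flip [yawextra]: offset to put the grasp point at that plate-frame point of a slot
import sys;from h import *;from cell import robot, optics, monitor
p=np.load("rack.npy");k,y,up,n,fl=[float(v) for v in sys.argv[1:6]]
Rz=R.from_euler("z",p[2]).as_matrix();s=-1 if fl else 1
z=-U;yy=s*N;Rt=Rz@np.c_[np.cross(yy,z),yy,z]
o=monitor.observe();Rc=R.from_euler("xyz",o["tool_rot"]).as_matrix()
W=rack(p,pt(k,y,up,n))[0]
tgt=W-Rt[:,2]*.159
rv=R.from_matrix(Rc.T@Rt).as_rotvec()
d=tgt-o["tool_pos"]
print("rotvec",rv.round(4),"rows",np.ceil(np.linalg.norm(rv)/.125),"then move(target axes)",(Rt.T@d).round(4),"or move first (current axes)",(Rc.T@d).round(4),"rows",np.ceil(np.linalg.norm(d)/.0417))
print("grasp W",W.round(3),"tgt tcp",tgt.round(3),"q",o["qpos"].round(2),"F",o["contact_force"].round(1),"t",round(o["time"],2))
E
python3 - <<'E'
import numpy as np
np.save("rack.npy",[.5665,-.0215,.9417,.0003])
E
python3 go.py 0 -0.04 0.24 0 0;python3 go.py 3 -0.04 0.24 0 0
python3 drive.py '[[-0.031,-0.0227,0.0013,0,0,0],[-0.031,-0.0227,0.0013,0,0,0],[-0.031,-0.0227,0.0013,0,0,0],[-0.031,-0.0227,0.0013,0,0,0],[-0.031,-0.0227,0.0013,0,0,0],[-0.031,-0.0227,0.0013,0,0,0],[-0.031,-0.0227,0.0013,0,0,0],[-0.031,-0.0227,0.0013,0,0,0]]' 0.04 20
python3 drive.py '[[-0.031,-0.0227,0.0013,0,0,0],[-0.031,-0.0227,0.0013,0,0,0],[-0.031,-0.0227,0.0013,0,0,0],[-0.031,-0.0227,0.0013,0,0,0],[-0.031,-0.0227,0.0013,0,0,0],[-0.031,-0.0227,0.0013,0,0,0],[-0.031,-0.0227,0.0013,0,0,0],[-0.031,-0.0227,0.0013,0,0,0]]'
python3 drive.py '[[-0.031,-0.0227,0.0013,0,0,0],[-0.031,-0.0227,0.0013,0,0,0],[0,0,0,-0.109,-0.013,0.06],[0,0,0,-0.109,-0.013,0.06],[0,0,0,-0.109,-0.013,0.06],[0,0,0,-0.109,-0.013,0.06],[0,0,0,0,0,0]]'
python3 go.py 3 -0.04 0.24 0 0
```

```text
time: 0.77
tool_pos: [0.3596, 0.2228, 0.3942]
tool_rot: [-3.142, -0.0, 2.755]
contact_force: [1.4, 0.1, 0.3]
opening: 0.0435
grip_force: 0.0
time: 1.43
tool_pos: [0.5209, -0.0392, 0.3836]
tool_rot: [3.142, -0.001, 2.754]
contact_force: [0.9, 0.3, -0.5]
opening: 0.0403
grip_force: 0.0
time: 2.02
tool_pos: [0.5602, -0.1035, 0.3805]
tool_rot: [2.7, -0.004, 2.507]
contact_force: [-0.3, -1.0, 0.0]
opening: 0.0399
grip_force: 0.0
rotvec [ 0.0048 -0.0012 -0.0064] rows 1.0 then move(target axes) [ 0.0031  0.0007 -0.0011] or move first (current axes) [ 0.0032  0.0007 -0.0011] rows 1.0
grasp W [ 0.597 -0.047  0.238] tgt tcp [ 0.558 -0.101  0.382] q [-0.42  0.41  1.52  0.48  1.15 -1.54] F [-0.3 -1.   0. ] t 2.02
```

```bash
python3 - <<'E'
from cell import robot, optics, monitor
from h import *
c=optics.read_camera("wrist");pickle.dump(c,open("w1.pkl","wb"))
p=np.load("rack.npy");im=c["image"][:,:,::-1].copy()
print(c["pose"].round(3).tolist())
for k,ys in enumerate([(-.06,-.02),(.02,.06),(.02,.06),(-.06,-.02)]):
    for y in ys:
        q=proj(c,rack(p,pt(k,y,.115,-.005)))[0];print(k,y,q.round(1))
        if abs(q).max()<2000: cv2.drawMarker(im,(int(q[0]),int(q[1])),(0,0,255),0,10)
cv2.imwrite("pics/w1.png",im)
E
```

```text
[[0.538, 0.713, 0.449, 0.51], [0.726, -0.663, 0.183, -0.055], [0.428, 0.228, -0.874, 0.363], [0.0, 0.0, 0.0, 1.0]]
0 -0.06 [ 53.  250.1]
0 -0.02 [ 38.  195.4]
1 0.02 [142.5 132.1]
1 0.06 [132.8  73. ]
2 0.02 [234.9 130.4]
2 0.06 [230.7  78.6]
3 -0.06 [308.7 211. ]
3 -0.02 [308.2 171.6]
```

View pics/w1.png

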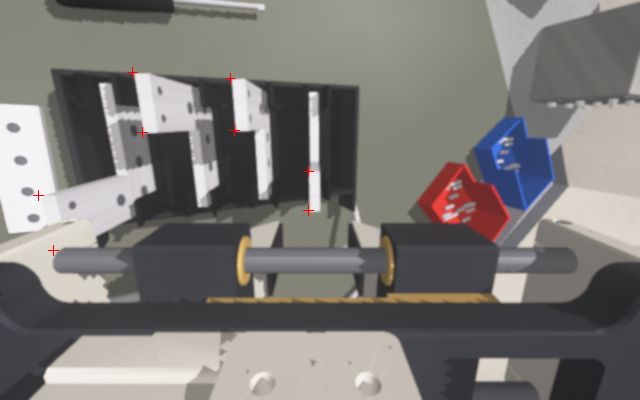

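The wrist view agrees with the fit to about 2 px. The slot 3 plate edge is at column 309–321, between the fingers (251 to 381), and the slot 1 and 2 top corners are about 2 px right of prediction. I'll shift the model 1 mm along x and descend.

```bash
python3 - <<'E'
import numpy as np
np.save("rack.npy",[.5671,-.0207,.9417,.0003])
E
python3 drive.py '[[0.003,0.002,0.033,0.005,-0.001,-0.006],[0,0,0.033,0,0,0],[0,0,0.033,0,0,0],[0,0,0.02,0,0,0],[0,0,0.01,0,0,0],[0,0,0,0,0,0]]'
python3 go.py 3 -0.04 0.105 0 0
```

```text
time: 2.57
tool_pos: [0.5911, -0.0544, 0.263]
tool_rot: [2.712, -0.001, 2.52]
contact_force: [-0.9, 1.0, 0.3]
opening: 0.0401
grip_force: 0.0
rotvec [-0.0073 -0.0044  0.0064] rows 1.0 then move(target axes) [-0.0008 -0.0011  0.0033] or move first (current axes) [-0.0008 -0.001   0.0033] rows 1.0
grasp W [ 0.632 -0.     0.115] tgt tcp [ 0.592 -0.054  0.259] q [-0.32  0.58  1.6   0.53  0.9  -1.59] F [-0.9  1.   0.3] t 2.57
```

```bash
python3 drive.py '[[-0.001,-0.001,0.003,-0.007,-0.004,0.006],[0,0,0,0,0,0],[0,0,0,0,0,0],[0,0,0,0,0,0],[0,0,0,0,0,0],[0,0,0,0,0,0]]' 0.0 40
python3 go.py 3 -0.04 0.105 0 0
```

```text
time: 3.07
tool_pos: [0.5922, -0.0564, 0.2628]
tool_rot: [2.702, 0.005, 2.509]
contact_force: [-1.6, -1.8, 3.2]
opening: 0.0099
grip_force: 40.0
rotvec [ 0.0029  0.0057 -0.0012] rows 1.0 then move(target axes) [ 0.0013 -0.0001  0.0036] or move first (current axes) [ 0.0013 -0.0001  0.0036] rows 1.0
grasp W [ 0.632 -0.     0.115] tgt tcp [ 0.592 -0.054  0.259] q [-0.32  0.58  1.6   0.55  0.89 -1.6 ] F [-1.6 -1.8  3.2] t 3.07
```

```bash
python3 drive.py '[[0,0,-0.02,0,0,0],[0,0,-0.035,0,0,0],[0,0,-0.035,0,0,0],[0,0,-0.035,0,0,0],[0,0,-0.03,0,0,0],[0,0,0,0,0,0.06],[0,0,0,0,0,0.12]]'
python3 drive.py '[[0,0,0,0,0,0.12],[0,0,0,0,0,0.12],[0,0,0,0,0,0.12],[0,0,0,0,0,0.12],[0,0,0,0,0,0.12],[0,0,0,0,0,0.12],[0,0,0,0,0,0.12],[0,0,0,0,0,0.12]]'
python3 drive.py '[[0,0,0,0,0,0.12],[0,0,0,0,0,0.12],[0,0,0,0,0,0.12],[0,0,0,0,0,0.12],[0,0,0,0,0,0.12],[0,0,0,0,0,0.12],[0,0,0,0,0,0.12],[0,0,0,0,0,0.12]]'
python3 drive.py '[[0,0,0,0,0,0.12],[0,0,0,0,0,0.12],[0,0,0,0,0,0.12],[0,0,0,0,0,0.12],[0,0,0,0,0,0.12],[0,0,0,0,0,0.12],[0,0,0,0,0,0.12],[0,0,0,0,0,0.12]]'
python3 go.py 3 0.04 0.26 0 1
```

```text
time: 3.65
tool_pos: [0.5525, -0.1097, 0.4044]
tool_rot: [2.707, -0.07, 2.343]
contact_force: [0.2, -0.1, -3.3]
opening: 0.01
grip_force: 39.9
time: 4.32
tool_pos: [0.5526, -0.1089, 0.4019]
tool_rot: [2.948, -0.397, 1.403]
contact_force: [-0.2, -0.3, -3.3]
opening: 0.0097
grip_force: 40.0
time: 4.98
tool_pos: [0.5526, -0.1089, 0.4018]
tool_rot: [-2.909, -0.375, 0.359]
contact_force: [-0.3, -0.0, -2.2]
opening: 0.0098
grip_force: 40.0
time: 5.65
tool_pos: [0.5526, -0.1089, 0.4018]
tool_rot: [-2.704, -0.034, -0.564]
contact_force: [0.1, 0.0, -3.1]
opening: 0.0099
grip_force: 40.0
rotvec [-0.002  -0.0033  0.0737] rows 1.0 then move(target axes) [-0.0801 -0.0006  0.0024] or move first (current axes) [-0.0799 -0.0065  0.0022] rows 2.0
grasp W [ 0.528 -0.006  0.256] tgt tcp [ 0.489 -0.06   0.4  ] q [-0.44  0.38  1.51  0.46  1.2   1.53] F [ 0.1  0.  -3.1] t 5.65
```

```bash
python3 drive.py '[[0,0,0,-0.002,-0.003,0.074],[-0.03,0,0,0,0,0],[-0.03,0,0,0,0,0],[-0.02,0,0,0,0,0],[0,0,0,0,0,0],[0,0,0,0,0,0]]'
python3 go.py 3 0.04 0.1086 0.0025 1
python3 - <<'E'
from cell import robot, optics, monitor
from h import *
c=optics.read_camera("wrist");o=monitor.observe();pickle.dump((c,o),open("w2.pkl","wb"))
p=np.load("rack.npy");im=c["image"][:,:,::-1].copy()
for P in [(.155,-.072,.042),(.155,.072,.042),(-.155,-.072,.042),(-.155,.072,.042)]:
    q=proj(c,rack(p,np.array(P)))[0];cv2.drawMarker(im,(int(q[0]),int(q[1])),(0,0,255),0,10)
Rc=R.from_euler("xyz",o["tool_rot"]).as_matrix()
for x in (-.02,.02,.1):   # held plate's corners: upright sides, toe end
    for z in ((.1686,) if 1 else ()):
        for y in(-.005,.005):
            q=proj(c,o["tool_pos"]+Rc@[-x,y,.159+.1086] )[0];cv2.drawMarker(im,(int(q[0]),int(q[1])),(0,255,0),1,10);print(x,q.round())
cv2.imwrite("pics/w2.png",im)
E
```

```text
time: 6.15
tool_pos: [0.4873, -0.0616, 0.4021]
tool_rot: [-2.704, -0.004, -0.624]
contact_force: [-0.3, -0.4, -2.0]
opening: 0.0096
grip_force: 40.0
rotvec [-0.0004 -0.0012  0.0066] rows 1.0 then move(target axes) [ 0.0004 -0.0032  0.1542] or move first (current axes) [ 0.0003 -0.0032  0.1542] rows 4.0
grasp W [0.567 0.048 0.12 ] tgt tcp [ 0.528 -0.007  0.264] q [-0.4   0.25  1.71  0.47  1.13  1.6 ] F [-0.3 -0.4 -2. ] t 6.15
-0.02 [310. 176.]
-0.02 [321. 176.]
0.02 [311. 217.]
0.02 [321. 217.]
0.1 [311. 291.]
0.1 [321. 291.]
```

View pics/w2.png

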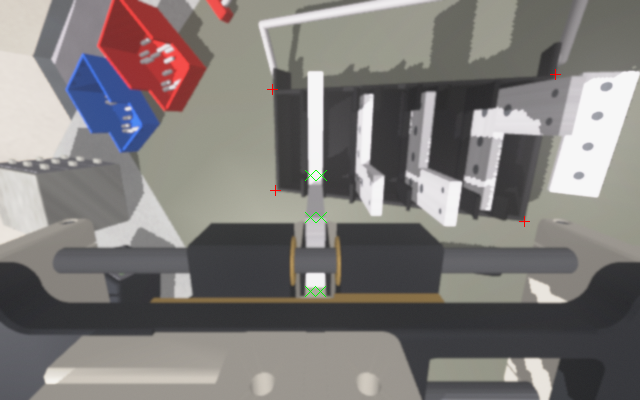

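The rack corner markers sit on the rack's corners at (275,190) and (524,221) within about 2 px. The toe of the held plate ends at row 72, towards the bar. I'll check that against the held-plate prediction.

```bash
python3 - <<'E'
from h import *
c,o=pickle.load(open("w2.pkl","rb"));Rc=R.from_euler("xyz",o["tool_rot"]).as_matrix()
for up in(0,.04):
  for x in (.1,.105): print(up,x,proj(c,o["tool_pos"]+Rc@[x,0,.159+.1086-up]).round(1))
g=c["image"][:,315].mean(1);print(g[55:95].round().astype(int))
E
```

```text
0 0.1 [[315.9  81.9]]
0 0.105 [[315.9  75.5]]
0.04 0.1 [[316.   73.9]]
0.04 0.105 [[316.   66.2]]
[148 148 148 148 147 147 148 147 149 148 149 149 149 149 151 170 216 241
 246 246 246 246 246 246 246 246 246 246 246 246 246 246 246 246 246 246
 246 246 246 246]
```

```bash
python3 drive.py '[[-0.002,-0.003,0.03,0,-0.001,0.007],[0,0,0.04,0,0,0],[0,0,0.025,0,0,0],[0,0,0,0,0,0]]'
python3 go.py 3 0.042 0.1086 0.0025 1
python3 drive.py '[[0,0,0.01,0,0,0],[0,0,0.01,0,0,0],[0,0,0.01,0,0,0],[0,0,0,0,0,0]]'
python3 go.py 3 0.042 0.1086 0.0025 1
```

```text
time: 6.53
tool_pos: [0.5116, -0.0253, 0.3124]
tool_rot: [-2.707, 0.008, -0.629]
contact_force: [-1.2, 1.5, -3.3]
opening: 0.0095
grip_force: 40.0
rotvec [ 0.0022  0.0077 -0.0034] rows 1.0 then move(target axes) [ 0.0002 -0.0016  0.0544] or move first (current axes) [ 0.0006 -0.0017  0.0544] rows 2.0
grasp W [0.566 0.049 0.12 ] tgt tcp [ 0.526 -0.006  0.264] q [-0.31  0.39  1.79  0.54  0.91  1.57] F [-1.2  1.5 -3.3] t 6.53
time: 6.87
tool_pos: [0.5193, -0.0158, 0.289]
tool_rot: [-2.704, 0.001, -0.63]
contact_force: [-0.6, -0.0, -2.8]
opening: 0.0096
grip_force: 40.0
rotvec [-0.0004  0.0007 -0.0015] rows 1.0 then move(target axes) [-0.0005 -0.0005  0.028 ] or move first (current axes) [-0.0004 -0.0004  0.028 ] rows 1.0
grasp W [0.566 0.049 0.12 ] tgt tcp [ 0.526 -0.006  0.264] q [-0.29  0.43  1.8   0.56  0.85  1.55] F [-0.6 -0.  -2.8] t 6.87
```

```bash
python3 drive.py '[[0,0,0.01,0,0,0],[0,0,0.01,0,0,0],[0,0,0.006,0,0,0],[0,0,0,0,0,0]]'
python3 go.py 3 0.042 0.1086 0.0025 1
```

```text
time: 7.2
tool_pos: [0.5255, -0.0065, 0.2651]
tool_rot: [-2.705, 0.002, -0.63]
contact_force: [0.6, -0.0, -2.3]
opening: 0.0098
grip_force: 40.0
rotvec [-0.0001  0.0018 -0.0014] rows 1.0 then move(target axes) [-0.     -0.0004  0.0016] or move first (current axes) [-0.     -0.0004  0.0016] rows 1.0
grasp W [0.566 0.049 0.12 ] tgt tcp [ 0.526 -0.006  0.264] q [-0.27  0.47  1.81  0.59  0.79  1.53] F [ 0.6 -0.  -2.3] t 7.2
```

```bash
python3 drive.py '[[0,0,0.002,0,0,0],[0,0,0.001,0,0,0],[0,0,0,0,0,0]]'
python3 drive.py '[[0,0,0,0,0,0],[0,0,0,0,0,0],[0,0,0,0,0,0],[0,0,0,0,0,0],[0,0,0,0,0,0]]' 0.032
python3 drive.py '[[0,0,-0.02,0,0,0],[0,0,-0.03,0,0,0],[0,0,-0.04,0,0,0],[0,0,-0.04,0,0,0],[0,0,-0.02,0,0,0],[0,0,0,0,0,0]]'
python3 go.py 0 -0.04 0.24 0 0; python3 go.py 0 -0.04 0.24 0 1
```

```text
time: 7.45
tool_pos: [0.5265, -0.0061, 0.264]
tool_rot: [-2.704, -0.0, -0.63]
contact_force: [-0.8, -0.3, -1.9]
opening: 0.0098
grip_force: 40.0
time: 7.87
tool_pos: [0.5265, -0.0061, 0.264]
tool_rot: [-2.704, -0.0, -0.63]
contact_force: [-0.3, 0.0, -0.3]
opening: 0.0316
grip_force: 0.0
time: 8.37
tool_pos: [0.489, -0.0587, 0.4043]
tool_rot: [-2.702, -0.009, -0.632]
contact_force: [-0.5, -0.0, -0.5]
opening: 0.0321
grip_force: 0.0
rotvec [ 0.0145 -0.0049 -3.1403] rows 26.0 then move(target axes) [-0.0808 -0.1827 -0.0605] or move first (current axes) [ 0.0811  0.1826 -0.0603] rows 6.0
grasp W [ 0.481 -0.206  0.238] tgt tcp [ 0.442 -0.261  0.382] q [-0.4   0.25  1.7   0.47  1.12  1.61] F [-0.5 -0.  -0.5] t 8.37
rotvec [-0.0031 -0.0092  0.0012] rows 1.0 then move(target axes) [ 0.0808  0.1827 -0.0605] or move first (current axes) [ 0.0811  0.1826 -0.0603] rows 6.0
grasp W [ 0.481 -0.206  0.238] tgt tcp [ 0.442 -0.261  0.382] q [-0.4   0.25  1.7   0.47  1.12  1.61] F [-0.5 -0.  -0.5] t 8.37
```

```bash
python3 drive.py '[[0.0135,0.0305,-0.01,0,0,0],[0.0135,0.0305,-0.01,0,0,0],[0.0135,0.0305,-0.01,0,0,0],[0.0135,0.0305,-0.01,0,0,0],[0.0135,0.0305,-0.01,0,0,0],[0.0135,0.0305,-0.01,0,0,0],[0,0,0,-0.003,-0.009,0]]' 0.04
python3 drive.py '[[0,0,0,0,0,0]]'
python3 go.py 0 -0.04 0.105 0 1
python3 - <<'E'
from cell import robot, optics, monitor
from h import *
c=optics.read_camera("wrist");pickle.dump(c,open("w3.pkl","wb"))
p=np.load("rack.npy");im=c["image"][:,:,::-1].copy()
for k,ys in enumerate([(-.06,-.02),(.02,.06),(.02,.06),(.02,.06)]):
    for y in ys:
        q=proj(c,rack(p,pt(k,y,.115,-.005)))[0];cv2.drawMarker(im,(int(q[0]),int(q[1])),(0,0,255),0,10)
cv2.imwrite("pics/w3.png",im)
E
```

```text
time: 8.95
tool_pos: [0.4407, -0.2642, 0.3745]
tool_rot: [-2.709, 0.009, -0.632]
contact_force: [0.2, 0.7, 0.1]
opening: 0.0399
grip_force: 0.0
time: 9.03
tool_pos: [0.4414, -0.2609, 0.375]
tool_rot: [-2.707, 0.011, -0.629]
contact_force: [-0.4, 1.1, -0.6]
opening: 0.0401
grip_force: 0.0
rotvec [ 0.0018  0.0098 -0.0047] rows 1.0 then move(target axes) [ 0.0003 -0.0032  0.129 ] or move first (current axes) [ 0.0015 -0.0035  0.129 ] rows 4.0
grasp W [ 0.515 -0.16   0.115] tgt tcp [ 0.475 -0.215  0.259] q [-0.8   0.36  1.63  0.45  1.28  1.25] F [-0.4  1.1 -0.6] t 9.03
```

View pics/w3.png

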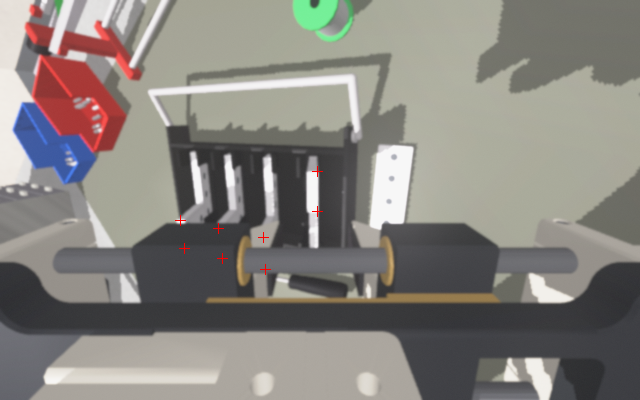

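```bash
python3 - <<'E'
from h import *
c=pickle.load(open("w3.pkl","rb"));p=np.load("rack.npy")
for up in(.115,.04,0):
  print(up,[proj(c,rack(p,pt(0,y,up,0)))[0].round(1).tolist() for y in(-.06,-.02,.02,.06)])
for P in [(.155,-.072,.042),(-.155,-.072,.042)]: print(proj(c,rack(p,np.array(P))).round(1))
print(c["pose"].round(3)); print(c["image"][140:260:3,313].mean(1).astype(int))
E
```

```text
0.115 [[311.9, 171.9], [312.2, 211.9], [312.5, 248.9], [312.8, 283.2]]
0.04 [[312.5, 160.4], [312.7, 192.4], [313.0, 222.4], [313.2, 250.7]]
0 [[312.7, 156.1], [312.9, 185.0], [313.1, 212.3], [313.3, 238.1]]
[[167.4 142.8]]
[[347.3 150.6]]
[[-0.538 -0.843  0.025  0.502]
 [-0.73   0.48   0.487 -0.294]
 [-0.422  0.244 -0.873  0.356]
 [ 0.     0.     0.     1.   ]]
[107 107  78  62  65  90 167 167 167 165 179 246 247 247 247 247 246 247
 247 247 247 247 247 246 238 219 220 220 221 233 246 226 222 220 220 221
 123  99 103 109]
```

The slot 0 plate matches the model: its bright top edge starts at row 172 against 171.9 predicted, and its column is 307–320. The slot 3 plate now stands in line with the others. Next I descend and grip.

```bash
python3 drive.py '[[0.001,-0.003,0.033,0.002,0.009,-0.005],[0,0,0.033,0,0,0],[0,0,0.033,0,0,0],[0,0,0.02,0,0,0],[0,0,0.008,0,0,0],[0,0,0,0,0,0]]'
python3 go.py 0 -0.04 0.105 0 1
python3 drive.py '[[0,0,0,0,0,0],[0,0,0,0,0,0],[0,0,0,0,0,0],[0,0,0,0,0,0],[0,0,0,0,0,0],[0,0,0,0,0,0]]' 0.0 40
python3 go.py 0 -0.04 0.105 0 1
```

```text
time: 9.58
tool_pos: [0.4757, -0.2123, 0.2611]
tool_rot: [-2.704, 0.002, -0.623]
contact_force: [-0.4, -0.1, -0.6]
opening: 0.0399
grip_force: 0.0
rotvec [-0.0003  0.0041  0.005 ] rows 1.0 then move(target axes) [0.0011 0.0024 0.0006] or move first (current axes) [0.0011 0.0024 0.0006] rows 1.0
grasp W [ 0.515 -0.16   0.115] tgt tcp [ 0.475 -0.215  0.259] q [-0.68  0.5   1.76  0.53  0.98  1.19] F [-0.4 -0.1 -0.6] t 9.58
time: 10.08
tool_pos: [0.4755, -0.2149, 0.2632]
tool_rot: [-2.705, -0.004, -0.626]
contact_force: [-2.1, -0.9, 3.4]
opening: 0.0096
grip_force: 40.0
rotvec [ 0.0003 -0.002   0.0041] rows 1.0 then move(target axes) [-0.0002  0.0013  0.0035] or move first (current axes) [-0.0002  0.0013  0.0035] rows 1.0
grasp W [ 0.515 -0.16   0.115] tgt tcp [ 0.475 -0.215  0.259] q [-0.69  0.5   1.76  0.53  0.98  1.19] F [-2.1 -0.9  3.4] t 10.08
```

```bash
python3 drive.py '[[0,0,-0.02,0,0,0],[0,0,-0.035,0,0,0],[0,0,-0.035,0,0,0],[0,0,-0.035,0,0,0],[0,0,-0.035,0,0,0],[0,0,-0.02,0,0,0],[0,0,0,0,0,-0.06],[0,0,0,0,0,-0.12]]'
python3 drive.py '[[0,0,0,0,0,-0.12],[0,0,0,0,0,-0.12],[0,0,0,0,0,-0.12],[0,0,0,0,0,-0.12],[0,0,0,0,0,-0.12],[0,0,0,0,0,-0.12],[0,0,0,0,0,-0.12],[0,0,0,0,0,-0.12]]'
python3 drive.py '[[0,0,0,0,0,-0.12],[0,0,0,0,0,-0.12],[0,0,0,0,0,-0.12],[0,0,0,0,0,-0.12],[0,0,0,0,0,-0.12],[0,0,0,0,0,-0.12],[0,0,0,0,0,-0.12],[0,0,0,0,0,-0.12]]'
python3 drive.py '[[0,0,0,0,0,-0.12],[0,0,0,0,0,-0.12],[0,0,0,0,0,-0.12],[0,0,0,0,0,-0.12],[0,0,0,0,0,-0.12],[0,0,0,0,0,-0.12],[0,0,0,0,0,-0.12],[0,0,0,0,0,-0.12]]'
python3 go.py 0 0.04 0.26 0.003 0
```

```text
time: 10.75
tool_pos: [0.4302, -0.2766, 0.427]
tool_rot: [-2.713, -0.081, -0.461]
contact_force: [1.6, 0.5, -2.8]
opening: 0.0097
grip_force: 39.9
time: 11.42
tool_pos: [0.4304, -0.276, 0.4252]
tool_rot: [-2.953, -0.396, 0.482]
contact_force: [0.5, -0.2, -2.3]
opening: 0.0094
grip_force: 39.9
time: 12.08
tool_pos: [0.4304, -0.276, 0.4252]
tool_rot: [2.907, -0.372, 1.525]
contact_force: [0.0, 0.2, -2.2]
opening: 0.0094
grip_force: 40.0
time: 12.75
tool_pos: [0.4304, -0.276, 0.4252]
tool_rot: [2.706, -0.031, 2.447]
contact_force: [-0.1, 1.0, -3.1]
opening: 0.0094
grip_force: 40.0
rotvec [-0.0005 -0.0006 -0.0723] rows 1.0 then move(target axes) [0.0797 0.0019 0.0274] or move first (current axes) [ 0.0796 -0.0039  0.0274] rows 3.0
grasp W [ 0.413 -0.164  0.257] tgt tcp [ 0.374 -0.218  0.401] q [-0.84  0.31  1.55  0.43  1.4  -1.81] F [-0.1  1.  -3.1] t 12.75
```

```bash
python3 drive.py '[[0,0,0,0,0,-0.072],[0.03,0,0,0,0,0],[0.03,0.002,0.014,0,0,0],[0.02,0,0.013,0,0,0],[0,0,0,0,0,0],[0,0,0,0,0,0]]'
python3 go.py 0 0.04 0.1086 0.003 0
python3 - <<'E'
from cell import robot, optics, monitor
from h import *
c=optics.read_camera("wrist");o=monitor.observe();Rc=R.from_euler("xyz",o["tool_rot"]).as_matrix()
pickle.dump((c,o),open("w4.pkl","wb"))
for up in(0,.04):
  for x in (-.1,-.105): print(up,x,proj(c,o["tool_pos"]+Rc@[x,0,.159+.1086-up]).round(1))
for x in(.02,-.02): print("top",proj(c,o["tool_pos"]+Rc@[x,0,.159-.0064]).round(1))
E
```

```text
time: 13.25
tool_pos: [0.3735, -0.2172, 0.4019]
tool_rot: [2.705, -0.003, 2.507]
contact_force: [0.6, -0.6, -1.7]
opening: 0.0096
grip_force: 40.0
rotvec [-0.0002 -0.0007 -0.0061] rows 1.0 then move(target axes) [-0.0009 -0.0009  0.1517] or move first (current axes) [-0.001  -0.0009  0.1518] rows 4.0
grasp W [ 0.451 -0.112  0.12 ] tgt tcp [ 0.411 -0.167  0.264] q [-0.84  0.18  1.79  0.44  1.29 -1.93] F [ 0.6 -0.6 -1.7] t 13.25
0 -0.1 [[314.4 294.1]]
0 -0.105 [[314.4 298.3]]
0.04 -0.1 [[314.3 321.3]]
0.04 -0.105 [[314.3 326.1]]
top [[313.6 224.1]]
top [[313.8 292.8]]
```

```bash
python3 - <<'E'
from h import *
c,o=pickle.load(open("w4.pkl","rb"));Rc=R.from_euler("xyz",o["tool_rot"]).as_matrix()
for up in(0,.04,.08):
  for x in (.02,.025): print(up,x,proj(c,o["tool_pos"]+Rc@[x,0,.159+.1086-up]).round(1))
print(c["image"][150:240:2,314].mean(1).astype(int))
E
```

```text
0 0.02 [[314.1 179.2]]
0 0.025 [[314.1 173.9]]
0.04 0.02 [[314.  189.5]]
0.04 0.025 [[314.  183.2]]
0.08 0.02 [[313.8 204.4]]
0.08 0.025 [[313.8 196.8]]
[ 64  75  74  56  51  52  52  52  54  53  53  51  53  66 151 206 209 206
 206 207 207 206 206 206 207 205 206 206 206 206 206 206 206 206 207 215
 239 242 242 242 242 242 242 243 243]
```

```bash
python3 drive.py '[[-0.002,-0.001,0.03,0,-0.001,-0.006],[0,0,0.04,0,0,0],[0,0,0.025,0,0,0],[0,0,0.01,0,0,0],[0,0,0.01,0,0,0],[0,0,0,0,0,0]]'
python3 go.py 0 0.039 0.1086 0.003 0
python3 drive.py '[[0,0,0.01,0,0,0],[0,0,0.01,0,0,0],[0,0,0,0,0,0]]'
python3 go.py 0 0.039 0.1086 0.003 0
```

```text
time: 13.8
tool_pos: [0.4046, -0.1806, 0.2961]
tool_rot: [2.705, -0.001, 2.513]
contact_force: [1.5, 0.6, -2.5]
opening: 0.0098
grip_force: 40.0
rotvec [ 0.     -0.0009 -0.0001] rows 1.0 then move(target axes) [0.0017 0.0004 0.0356] or move first (current axes) [0.0017 0.0004 0.0356] rows 1.0
grasp W [ 0.452 -0.113  0.12 ] tgt tcp [ 0.412 -0.167  0.264] q [-0.73  0.33  1.93  0.53  0.99 -1.99] F [ 1.5  0.6 -2.5] t 13.8
time: 14.05
tool_pos: [0.4094, -0.174, 0.2789]
tool_rot: [2.705, 0.001, 2.512]
contact_force: [-0.3, -0.1, -2.7]
opening: 0.0097
grip_force: 40.0
rotvec [-0.      0.0007  0.0002] rows 1.0 then move(target axes) [0.0017 0.0003 0.0166] or move first (current axes) [0.0017 0.0003 0.0166] rows 1.0
grasp W [ 0.452 -0.113  0.12 ] tgt tcp [ 0.412 -0.167  0.264] q [-0.71  0.36  1.95  0.55  0.94 -2.  ] F [-0.3 -0.1 -2.7] t 14.05
```

```bash
python3 drive.py '[[0.001,0,0.008,0,0,0],[0,0,0.007,0,0,0],[0,0,0.002,0,0,0],[0,0,0.001,0,0,0],[0,0,0,0,0,0]]'
python3 go.py 0 0.039 0.1086 0.003 0
python3 drive.py '[[0,0,0,0,0,0],[0,0,0,0,0,0],[0,0,0,0,0,0],[0,0,0,0,0,0],[0,0,0,0,0,0]]' 0.032
python3 drive.py '[[0,0,-0.02,0,0,0],[0,0,-0.03,0,0,0],[0,0,-0.04,0,0,0],[0,0,-0.04,0,0,0],[0,0,-0.04,0,0,0],[0,0,0,0,0,0]]'
python3 go.py 0 0.039 0.24 0.003 0
```

```text
time: 14.47
tool_pos: [0.4126, -0.1674, 0.2639]
tool_rot: [2.705, 0.003, 2.513]
contact_force: [-4.2, -2.4, 5.1]
opening: 0.0099
grip_force: 40.0
rotvec [-0.0004  0.0023  0.0014] rows 1.0 then move(target axes) [ 0.0004  0.0001 -0.0001] or move first (current axes) [ 0.0004  0.0001 -0.0001] rows 1.0
grasp W [ 0.452 -0.113  0.12 ] tgt tcp [ 0.412 -0.167  0.264] q [-0.69  0.39  1.97  0.57  0.9  -2.02] F [-4.2 -2.4  5.1] t 14.47
time: 14.88
tool_pos: [0.4126, -0.1669, 0.2631]
tool_rot: [2.705, 0.001, 2.512]
contact_force: [0.2, 0.6, 0.2]
opening: 0.0311
grip_force: 0.0
time: 15.38
tool_pos: [0.3698, -0.2271, 0.4234]
tool_rot: [2.708, 0.013, 2.51]
contact_force: [-0.2, -0.8, 0.9]
opening: 0.032
grip_force: 0.0
rotvec [-0.0028  0.0126  0.0036] rows 1.0 then move(target axes) [ 0.0009 -0.0008  0.0441] or move first (current axes) [ 0.0015 -0.0007  0.0441] rows 2.0
grasp W [ 0.419 -0.158  0.239] tgt tcp [ 0.38  -0.212  0.383] q [-0.86  0.16  1.75  0.44  1.34 -1.93] F [-0.2 -0.8  0.9] t 15.38
```

```bash
cat > gd.py <<'E'
# python3 gd.py x y z yawoff: tool straight down, grasp point at rack (x,y,z), tool y axis at rack yaw+yawoff
import sys;from h import *;from cell import robot, optics, monitor
p=np.load("rack.npy");x,y,z,a=[float(v) for v in sys.argv[1:5]]
Rt=R.from_euler("xyz",[np.pi,0,p[2]+a+np.pi/2]).as_matrix()
o=monitor.observe();Rc=R.from_euler("xyz",o["tool_rot"]).as_matrix()
tgt=rack(p,np.array([x,y,z]))[0]+[0,0,.159];d=tgt-o["tool_pos"]
rv=R.from_matrix(Rc.T@Rt).as_rotvec()
print("rotvec",rv.round(4),"rows",np.ceil(np.linalg.norm(rv)/.125),"then move(target axes)",(Rt.T@d).round(4),"or first (cur axes)",(Rc.T@d).round(4),"rows",np.ceil(np.linalg.norm(d)/.0417))
print("tgt",tgt.round(3),"toolY",Rt[:,1].round(2),"q",o["qpos"].round(2),"F",o["contact_force"].round(1),"t",round(o["time"],2))
E
python3 gd.py -0.008 -0.149 0.175 -1.5708
python3 - <<'E'
from cell import robot, optics, monitor
from h import *
p=np.load("rack.npy");L=[]
for n,(u,v) in(("scene",(250,165)),("top",(245,115))):
    c=optics.read_camera(n);pickle.dump(c,open(n+"1.pkl","wb"))
    im=cv2.resize(c["image"][v:v+140,u:u+140,::-1],None,fx=4,fy=4,interpolation=cv2.INTER_CUBIC)[:,:400*2]
    for a,col in((1.94,(0,0,255)),):
      for P in [bar(-.158,a),bar(.158,a),bar(-.008,a)]+[pt(k,y,.115,-.005) for k in range(4) for y in(.02,.06)]:
        q=(proj(c,rack(p,P))[0]-(u,v)+.5)*4-.5;cv2.drawMarker(im,(int(q[0]),int(q[1])),col,0,8)
    L.append(cv2.resize(im,(400,400)))
cv2.imwrite("pics/m.png",np.hstack(L))
E
```

```text
rotvec [ 0.3507 -0.3301  1.5446] rows 13.0 then move(target axes) [0.275  0.1871 0.0891] or first (cur axes) [-0.1854  0.2114  0.1988] rows 9.0
tgt [ 0.683 -0.115  0.334] toolY [ 0.81 -0.59  0.  ] q [-0.86  0.16  1.75  0.44  1.34 -1.93] F [-0.2 -0.8  0.9] t 15.38
```

View pics/m.png

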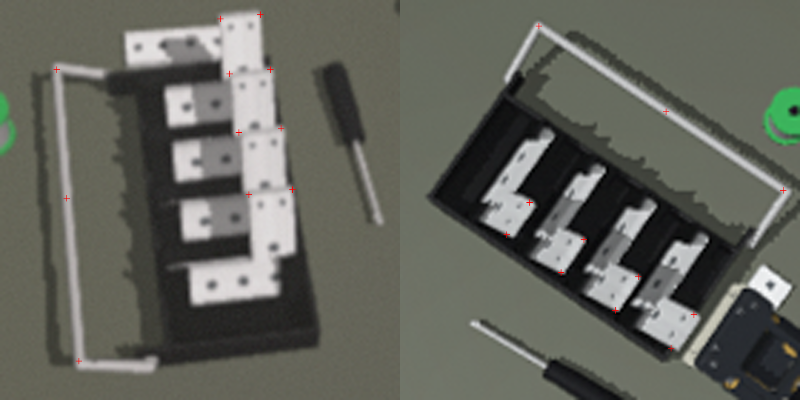

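All four plates stand aligned with the model, uprights on the side away from the bar. The bar overlay at 1.94 rad lies on the bar in both views ((66,198) left, (666,111) right). Next I go above the bar and grip it.

```bash
python3 drive.py '[[0,0,0,0.027,-0.0254,0.119],[0,0,0,0.027,-0.0254,0.119],[0,0,0,0.027,-0.0254,0.119],[0,0,0,0.027,-0.0254,0.119],[0,0,0,0.027,-0.0254,0.119],[0,0,0,0.027,-0.0254,0.119],[0,0,0,0.027,-0.0254,0.119]]' 0.032
python3 drive.py '[[0,0,0,0.027,-0.0254,0.119],[0,0,0,0.027,-0.0254,0.119],[0,0,0,0.027,-0.0254,0.119],[0,0,0,0.027,-0.0254,0.119],[0,0,0,0.027,-0.0254,0.119],[0,0,0,0.027,-0.0254,0.119]]'
python3 drive.py '[[0.034,0.023,0,0,0,0],[0.034,0.023,0,0,0,0],[0.034,0.023,0,0,0,0],[0.034,0.023,0,0,0,0],[0.034,0.023,0,0,0,0],[0.034,0.023,0,0,0,0],[0.034,0.023,0.02,0,0,0],[0.034,0.023,0.03,0,0,0]]'
python3 gd.py -0.008 -0.149 0.175 -1.5708
```

```text
time: 16.07
tool_pos: [0.37, -0.2242, 0.4154]
tool_rot: [2.951, -0.096, 1.661]
contact_force: [0.2, 0.0, 0.5]
opening: 0.0321
grip_force: 0.0
time: 16.57
tool_pos: [0.3701, -0.2242, 0.4153]
tool_rot: [-3.125, -0.002, 0.937]
contact_force: [-0.4, 0.2, 0.2]
opening: 0.0318
grip_force: 0.0
time: 17.23
tool_pos: [0.6704, -0.1145, 0.3719]
tool_rot: [-3.131, -0.004, 0.943]
contact_force: [-0.3, -0.8, 0.1]
opening: 0.0322
grip_force: 0.0
rotvec [-0.0108 -0.0036  0.0017] rows 1.0 then move(target axes) [0.0071 0.0103 0.0376] or first (cur axes) [0.0069 0.0107 0.0375] rows 1.0
tgt [ 0.683 -0.115  0.334] toolY [ 0.81 -0.59  0.  ] q [-0.28  0.66  1.08  0.01  1.41  0.34] F [-0.3 -0.8  0.1] t 17.23
```

```bash
python3 drive.py '[[0.007,0.010,0.03,-0.011,-0.004,0.002],[0,0,0.04,0,0,0],[0,0,0.03,0,0,0],[0,0,0,0,0,0]]'
python3 gd.py -0.008 -0.149 0.058 -1.5708
```

```text
time: 17.57
tool_pos: [0.6779, -0.1149, 0.2621]
tool_rot: [-3.124, 0.007, 0.941]
contact_force: [-1.1, 0.4, -1.0]
opening: 0.032
grip_force: 0.0
rotvec [-0.0181  0.0074 -0.0007] rows 1.0 then move(target axes) [0.003  0.004  0.0448] or first (cur axes) [0.0034 0.0048 0.0447] rows 2.0
tgt [ 0.683 -0.115  0.217] toolY [ 0.81 -0.59  0.  ] q [-0.28  0.77  1.19 -0.    1.21  0.35] F [-1.1  0.4 -1. ] t 17.57
```

```bash
python3 drive.py '[[0.003,0.004,0.01,-0.018,0.007,0],[0,0,0.02,0,0,0],[0,0,0.014,0,0,0],[0,0,0,0,0,0]]'
python3 gd.py -0.008 -0.149 0.058 -1.5708
python3 drive.py '[[0,0,0,0,0,0],[0,0,0,0,0,0],[0,0,0,0,0,0],[0,0,0,0,0,0],[0,0,0,0,0,0]]' 0.0 20
python3 gd.py -0.008 -0.149 0.058 -1.5708
```

```text
time: 17.9
tool_pos: [0.6847, -0.1162, 0.2259]
tool_rot: [3.13, -0.004, 0.94]
contact_force: [-0.8, 0.4, -0.3]
opening: 0.0322
grip_force: 0.0
rotvec [ 0.0112 -0.0037 -0.0018] rows 1.0 then move(target axes) [-0.     -0.0023  0.0086] or first (cur axes) [-0.     -0.0024  0.0086] rows 1.0
tgt [ 0.683 -0.115  0.217] toolY [ 0.81 -0.59  0.  ] q [-0.28  0.81  1.21 -0.    1.11  0.35] F [-0.8  0.4 -0.3] t 17.9
time: 18.32
tool_pos: [0.6841, -0.1152, 0.2279]
tool_rot: [3.133, -0.005, 0.94]
contact_force: [-6.8, 6.1, -2.9]
opening: 0.0078
grip_force: 19.1
rotvec [ 0.009  -0.0047 -0.0019] rows 1.0 then move(target axes) [-0.0005 -0.0012  0.0106] or first (cur axes) [-0.0005 -0.0013  0.0106] rows 1.0
tgt [ 0.683 -0.115  0.217] toolY [ 0.81 -0.59  0.  ] q [-0.28  0.81  1.21  0.    1.12  0.35] F [-6.8  6.1 -2.9] t 18.32
```

The opening reads 7.8 mm on a 10 mm bar, so it is pinched at the fingertips. I'll open, go lower and grip again.

```bash
python3 drive.py '[[0,0,0,0,0,0],[0,0,0,0,0,0],[0,0,0,0,0,0]]' 0.03
python3 drive.py '[[0,-0.001,0.006,0.009,-0.004,-0.002],[0,0,0.007,0,0,0],[0,0,0,0,0,0]]'
python3 gd.py -0.008 -0.149 0.058 -1.5708
python3 drive.py '[[0,0,0,0,0,0],[0,0,0,0,0,0],[0,0,0,0,0,0],[0,0,0,0,0,0]]' 0.0 20
python3 gd.py -0.008 -0.149 0.0543 -1.5708
```

```text
time: 18.57
tool_pos: [0.686, -0.117, 0.2301]
tool_rot: [3.122, -0.006, 0.94]
contact_force: [1.0, 0.2, -0.2]
opening: 0.0234
grip_force: 0.0
time: 18.82
tool_pos: [0.6845, -0.1164, 0.2141]
tool_rot: [3.136, -0.001, 0.941]
contact_force: [-0.1, -0.3, -0.5]
opening: 0.03
grip_force: 0.0
rotvec [ 0.0059 -0.0007 -0.0006] rows 1.0 then move(target axes) [ 0.0003 -0.0023 -0.0032] or first (cur axes) [ 0.0003 -0.0023 -0.0032] rows 1.0
tgt [ 0.683 -0.115  0.217] toolY [ 0.81 -0.59  0.  ] q [-0.28  0.82  1.21 -0.    1.1   0.35] F [-0.1 -0.3 -0.5] t 18.82
time: 19.15
tool_pos: [0.6845, -0.116, 0.2154]
tool_rot: [3.136, -0.001, 0.941]
contact_force: [1.2, -1.1, 1.3]
opening: 0.0089
grip_force: 20.0
rotvec [ 0.0054 -0.0012 -0.0005] rows 1.0 then move(target axes) [-0.     -0.002   0.0018] or first (cur axes) [-0.     -0.002   0.0017] rows 1.0
tgt [ 0.683 -0.115  0.214] toolY [ 0.81 -0.59  0.  ] q [-0.28  0.82  1.21 -0.    1.1   0.35] F [ 1.2 -1.1  1.3] t 19.15
```

```bash
python3 drive.py '[[0,-0.0071,-0.0118,0,0,0],[0,-0.0093,-0.0102,0,0,0],[0,-0.0112,-0.008,0,0,0],[0,-0.0125,-0.0058,0,0,0],[0,0,0,0,0,0]]'
python3 gd.py -0.008 -0.1108 0.0815 -1.5708
python3 drive.py '[[0,-0.0134,-0.0031,0,0,0],[0,-0.0138,-0.0004,0,0,0],[0,-0.0136,0.0023,0,0,0],[0,-0.0128,0.005,0,0,0],[0,0,0,0,0,0]]'
python3 gd.py -0.008 -0.0567 0.0835 -1.5708
```

```text
time: 19.57
tool_pos: [0.6528, -0.0931, 0.2558]
tool_rot: [3.124, -0.003, 0.942]
contact_force: [1.3, -4.4, 10.3]
opening: 0.0088
grip_force: 20.0
rotvec [ 0.0177 -0.0032  0.0001] rows 1.0 then move(target axes) [ 0.0001 -0.0011  0.015 ] or first (cur axes) [ 0.0001 -0.0014  0.0149] rows 1.0
tgt [ 0.652 -0.092  0.241] toolY [ 0.81 -0.59  0.  ] q [-0.26  0.72  1.31 -0.    1.1   0.37] F [ 1.3 -4.4 10.3] t 19.57
time: 19.98
tool_pos: [0.6076, -0.06, 0.2494]
tool_rot: [3.133, -0.002, 0.942]
contact_force: [-7.7, 3.5, 13.3]
opening: 0.0093
grip_force: 20.0
rotvec [ 0.0086 -0.0019  0.0003] rows 1.0 then move(target axes) [-0.      0.0009  0.0066] or first (cur axes) [-0.0001  0.0008  0.0066] rows 1.0
tgt [ 0.608 -0.061  0.243] toolY [ 0.81 -0.59  0.  ] q [-0.22  0.65  1.47 -0.    1.01  0.41] F [-7.7  3.5 13.3] t 19.98
```

```bash
python3 drive.py '[[0,0,0,0,0,0],[0,0,0,0,0,0],[0,0,0,0,0,0],[0,0,-0.02,0,0,0],[0,0,-0.03,0,0,0],[0,0,-0.03,0,0,0],[0,0.015,-0.02,0,0,0],[0,0.015,0,0,0,0]]' 0.03
python3 drive.py '[[0,0,0,0,0,0.12],[0,0,0,0,0,0.12],[0,0,0,0,0,0.12],[0,0,0,0,0,0.12],[0,0,0,0,0,0.12],[0,0,0,0,0,0.12],[0,0,0,0,0,0.12],[0,0,0,0,0,0]]' 0.0 20
python3 gd.py -0.008 -0.087 0.0815 0; python3 gd.py -0.008 -0.087 0.0815 3.1416
python3 - <<'E'
from cell import robot, optics, monitor
from h import *
c=optics.read_camera("scene")
im=cv2.resize(c["image"][165:305,250:390,::-1],None,fx=4,fy=4,interpolation=cv2.INTER_CUBIC)
p=np.load("rack.npy")
for a in(.2,.4,.6):
  for x in(-.158,.158):
    q=(proj(c,rack(p,bar(x,a)))[0]-(250,165)+.5)*4-.5;cv2.drawMarker(im,(int(q[0]),int(q[1])),(0,0,255),0,8)
cv2.imwrite("pics/b1.png",im)
E
```

```text
time: 20.65
tool_pos: [0.6335, -0.0785, 0.3529]
tool_rot: [3.125, -0.005, 0.942]
contact_force: [1.7, 0.2, 0.4]
opening: 0.0299
grip_force: 0.0
time: 21.32
tool_pos: [0.6326, -0.0786, 0.3469]
tool_rot: [3.137, -0.007, 0.097]
contact_force: [-0.3, -0.8, 0.2]
opening: 0.0006
grip_force: 0.0
rotvec [ 1.0000e-02  1.9000e-03 -2.4157e+00] rows 20.0 then move(target axes) [1.000e-04 3.000e-04 1.061e-01] or first (cur axes) [-0.0006 -0.0007  0.1061] rows 3.0
tgt [ 0.633 -0.078  0.241] toolY [0.59 0.81 0.  ] q [-0.24  0.59  1.28 -0.    1.27  1.23] F [-0.3 -0.8  0.2] t 21.32
rotvec [ 0.0015 -0.0079  0.7258] rows 6.0 then move(target axes) [-1.000e-04 -3.000e-04  1.061e-01] or first (cur axes) [-0.0006 -0.0007  0.1061] rows 3.0
tgt [ 0.633 -0.078  0.241] toolY [-0.59 -0.81  0.  ] q [-0.24  0.59  1.28 -0.    1.27  1.23] F [-0.3 -0.8  0.2] t 21.32
```

View pics/b1.png

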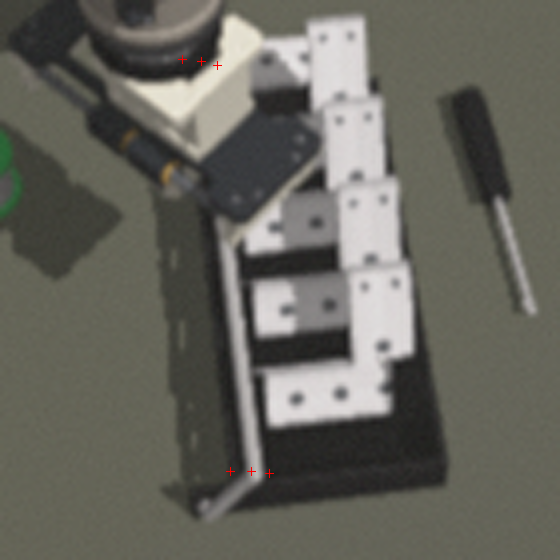

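The bar end at (258,475) lies between the 0.4 and 0.2 marks, so the bar stays at about 0.33 rad. All plates still stand. Next: a closed-finger push from outside.

```bash
python3 drive.py '[[0,0,0,0,-0.001,0.121],[0,0,0,0,-0.001,0.121],[0,0,0,0,-0.001,0.121],[0,0,0,0,-0.001,0.121],[0,0,0,0,-0.001,0.121],[0,0,0,0,-0.001,0.121],[0,0,0,0,0,0]]'
python3 drive.py '[[0,0,0.03,0,0,0],[0,0,0.035,0,0,0],[0,0,0.03,0,0,0],[0,0,0.01,0,0,0],[0,0,0,0,0,0],[0,0,0,0,0,0]]'
python3 gd.py -0.008 -0.087 0.0815 3.1416
python3 drive.py '[[-0.01,0,0,0,0,0],[-0.01,0,0,0,0,0],[-0.008,0,0,0,0,0],[0,0,0,0,0,0]]'
python3 gd.py -0.008 -0.0505 0.0815 3.1416
```

```text
time: 21.95
tool_pos: [0.6326, -0.0785, 0.347]
tool_rot: [3.141, -0.002, -0.625]
contact_force: [-0.0, -0.1, 0.0]
opening: 0.0007
grip_force: 0.0
time: 22.45
tool_pos: [0.6331, -0.0787, 0.2429]
tool_rot: [3.141, -0.003, -0.622]
contact_force: [-0.4, -0.8, 0.8]
opening: 0.0004
grip_force: 0.0
rotvec [ 0.0004 -0.003   0.0071] rows 1.0 then move(target axes) [-0.0005 -0.0001  0.0021] or first (cur axes) [-0.0005 -0.0001  0.0021] rows 1.0
tgt [ 0.633 -0.078  0.241] toolY [-0.59 -0.81  0.  ] q [-0.24  0.7   1.39 -0.    1.05  1.95] F [-0.4 -0.8  0.8] t 22.45
time: 22.78
tool_pos: [0.6098, -0.0616, 0.2443]
tool_rot: [-3.141, -0.005, -0.623]
contact_force: [0.7, 0.0, -0.5]
opening: 0.0007
grip_force: 0.0
rotvec [-0.0007 -0.0051  0.0062] rows 1.0 then move(target axes) [-0.0081  0.0001  0.0035] or first (cur axes) [-0.0081  0.      0.0035] rows 1.0
tgt [ 0.603 -0.057  0.241] toolY [-0.59 -0.81  0.  ] q [-0.23  0.66  1.47 -0.    1.01  1.97] F [ 0.7  0.  -0.5] t 22.78
```

```bash
python3 drive.py '[[-0.004,0,0.004,0,0,0],[-0.004,0,0,0,0,0],[-0.002,0,0,0,0,0],[0,0,0,0,0,0]]'
python3 gd.py -0.008 -0.0505 0.0815 3.1416
python3 drive.py '[[-0.003,0,0,0,0,0],[-0.002,0,0,0,0,0],[0,0,0,0,0,0]]'
python3 gd.py -0.008 -0.0505 0.0815 3.1416
```

```text
time: 23.12
tool_pos: [0.6038, -0.0582, 0.2413]
tool_rot: [-3.14, -0.013, -0.624]
contact_force: [3.6, -8.0, 7.5]
opening: 0.0006
grip_force: 6.1
rotvec [-0.0014 -0.013   0.0048] rows 1.0 then move(target axes) [-0.0012 -0.0007  0.0005] or first (cur axes) [-0.0012 -0.0007  0.0005] rows 1.0
tgt [ 0.603 -0.057  0.241] toolY [-0.59 -0.81  0.  ] q [-0.22  0.65  1.49 -0.    0.99  1.98] F [ 3.6 -8.   7.5] t 23.12
time: 23.37
tool_pos: [0.601, -0.0564, 0.2412]
tool_rot: [-3.14, -0.018, -0.624]
contact_force: [11.1, -13.0, 0.6]
opening: 0.0006
grip_force: 10.8
rotvec [-0.002  -0.0182  0.0047] rows 1.0 then move(target axes) [ 0.002  -0.001   0.0004] or first (cur axes) [ 0.002  -0.0009  0.0004] rows 1.0
tgt [ 0.603 -0.057  0.241] toolY [-0.59 -0.81  0.  ] q [-0.22  0.64  1.5  -0.01  0.98  1.98] F [ 11.1 -13.    0.6] t 23.37
```

```bash
python3 drive.py '[[0.008,0,0,0,0.01,0],[0.005,0,0,0,0.008,0],[0,0,-0.03,0,0,0],[0,0,-0.01,0,0,0],[-0.012,0,0,0,0,0],[-0.012,0,0,0,0,0],[0,0,0,0,0,0]]'
python3 gd.py -0.008 -0.038 0.092 3.1416
python3 - <<'E'
from cell import robot, optics, monitor
from h import *
c=optics.read_camera("scene")
im=cv2.resize(c["image"][165:305,250:390,::-1],None,fx=4,fy=4,interpolation=cv2.INTER_CUBIC)
p=np.load("rack.npy")
for a in(0,.1,.2):
  for x in(-.158,.158):
    q=(proj(c,rack(p,bar(x,a)))[0]-(250,165)+.5)*4-.5;cv2.drawMarker(im,(int(q[0]),int(q[1])),(0,0,255),0,8)
cv2.imwrite("pics/b2.png",im)
E
```

```text
time: 23.95
tool_pos: [0.5873, -0.0455, 0.2783]
tool_rot: [3.141, -0.02, -0.624]
contact_force: [0.6, 0.3, 0.4]
opening: 0.0002
grip_force: 0.0
rotvec [ 0.0002 -0.0202  0.0055] rows 1.0 then move(target axes) [ 0.0071 -0.0002  0.027 ] or first (cur axes) [ 0.0065 -0.0002  0.0271] rows 1.0
tgt [ 0.593 -0.05   0.251] toolY [-0.59 -0.81  0.  ] q [-0.21  0.58  1.52 -0.01  1.03  1.99] F [0.6 0.3 0.4] t 23.95
```

View pics/b2.png

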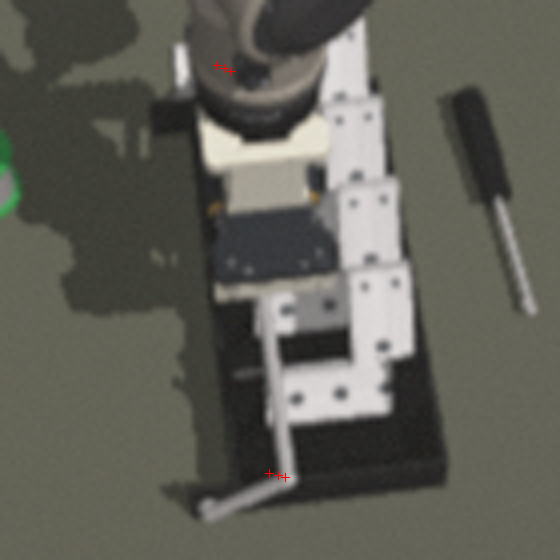

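The bar's far end at (290,482) lies at the fully-down mark (285,477). I'll press lightly from above to confirm, then retreat.

```bash
python3 drive.py '[[0.007,0,0.012,0,-0.02,0.005],[0,0,0.01,0,0,0],[0,0,0.004,0,0,0],[0,0,0.002,0,0,0],[0,0,0,0,0,0]]'
python3 gd.py -0.008 -0.038 0.091 3.1416
python3 drive.py '[[0,0,0.002,0,0,0],[0,0,0.001,0,0,0],[0,0,0,0,0,0]]'
python3 gd.py -0.008 -0.038 0.091 3.1416
```

```text
time: 24.42
tool_pos: [0.5941, -0.051, 0.25]
tool_rot: [3.141, -0.001, -0.63]
contact_force: [-3.2, -1.6, 4.0]
opening: 0.0005
grip_force: 1.9
rotvec [ 0.001  -0.0007 -0.0005] rows 1.0 then move(target axes) [-0.0017 -0.0006 -0.0003] or first (cur axes) [-0.0017 -0.0006 -0.0003] rows 1.0
tgt [ 0.593 -0.05   0.25 ] toolY [-0.59 -0.81  0.  ] q [-0.21  0.63  1.51 -0.    1.    1.99] F [-3.2 -1.6  4. ] t 24.42
time: 24.67
tool_pos: [0.594, -0.051, 0.2494]
tool_rot: [3.141, -0.002, -0.629]
contact_force: [-8.6, 0.3, 20.2]
opening: 0.0002
grip_force: 9.9
rotvec [ 0.0006 -0.0022 -0.0002] rows 1.0 then move(target axes) [-0.0016 -0.0006 -0.0009] or first (cur axes) [-0.0016 -0.0006 -0.0009] rows 1.0
tgt [ 0.593 -0.05   0.25 ] toolY [-0.59 -0.81  0.  ] q [-0.21  0.63  1.51 -0.    1.    1.99] F [-8.6  0.3 20.2] t 24.67
```

The tip stops at 72 mm, the height of the closed bar's top, and the stop holds against 20 N, so the bar is fully down. Retreat and hand in.

```bash
python3 drive.py '[[0,0,-0.03,0,0,0],[0,0,-0.04,0,0,0],[0,0,-0.04,0,0,0],[0,0,-0.03,0,0,0],[0,0,0,0,0,0],[0,0,0,0,0,0]]'
python3 -c "
from cell import robot, optics, monitor
o=monitor.observe();print(o['contact_force'],o['time']);print(robot.hand_in())"
```

```text
time: 25.17
tool_pos: [0.5943, -0.0507, 0.3886]
tool_rot: [-3.14, -0.004, -0.63]
contact_force: [0.3, -0.4, 0.1]
opening: 0.0
grip_force: 0.0
[ 0.29908619 -0.42690221  0.07194446] 25.1667
the job is handed in; nothing more can be done
None
```

I handed the job in at 25.2 s: the two mirrored plates (slots 0 and 3) are turned round and back home in their slots, the bar is down against its stop, and I saw nothing else moved; hand-in returned no verdict.

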